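# Fetch the tea timer from the roll-top store

## Task

The tea on the small tray needs its sand timer: roll the tambour of the wooden roll-top store all the way open by its square brass knob, take the sand timer out, keeping it upright, and stand it on the free end of the tray beside the cup. Then roll the tambour fully shut again; the two spice jars stay standing in their places in the store, and the cup stays where it is on the tray.

Things in the scene. Friction and masses are not known exactly. Their poses are not given: they have to be found in the camera images.
- store: Fixed wooden roll-top store, 316 mm wide (y), 276 mm deep (x), 167 mm high; origin on its underside, midway across its width. x points from front (x = -136 mm) to back (+140 mm). Inner floor at z = 14 mm; things stand on it at x about -40 mm in three places, y = -78, 0, +78 mm. Fixed front sill 60 mm high. Fully open, the mouth spans x = -115 to +3 mm between side walls at y = -146 and +146 mm.
- track_axis (a point): Axis of the tambour's round track, midway across the store, 31 mm above the counter; the line runs along the store's y. The tambour (leading rail and 14 narrow slats between the side walls) covers front and top, its outer face 129 mm from this axis; as it opens it runs on round the track, under the store's top board and down behind a liner at the back.
- tambour (a joint): Angle of the tambour's leading rail about track_axis, in rad: 0 = fully shut (rail on the sill), 1.355 = fully open (rail at the top, slats rolled away behind). It stays where it is left; friction is 3 to 4 N at the knob.
- knob (a point): Grip point at the middle of the brass knob on the tambour's leading rail: a square head on a 14 mm stem, 30 mm along the store's y (flat ends to pinch), 22 mm along the track, 25 mm outward. It points straight away from track_axis, at 0.345 rad + tambour angle above the store's -x; this point is 156.5 mm from track_axis, 28 mm off the slats. Pinched along y, it can turn in the grip.
- timer_mid (a point): Centre (half-way up) of the wooden sand timer, 108 mm high: two round wooden end discs, 56 mm across and 11 mm thick, joined by three thin posts round a glass. Loose, 0.08 to 0.15 kg, upright (z is its own axis); it can be held round its top disc. It stands in one of the store's three places.
- red_jar_mid (a point): Centre of the spice jar with the red cap, 45 mm across and 106 mm high, loose, in another of the three places in the store; leave it there.
- brown_jar_mid (a point): Centre of the spice jar with the dark brown cap, 44 mm across and 105 mm high, loose, in another of the three places in the store; leave it there.
- tray: Small pale wooden service tray, fixed, 200 mm (x) by 116 mm (y). Origin on its underside at its centre; the surface things stand on is 6 mm above the origin, inside a rim 14 mm high and 6 mm thick. The cup stands on its +x half; its -x half is free, with the middle of that half at x = -48 mm.
- cup_mid (a point): Centre of the bowl of the small white cup with a blue flower (59 mm across, 49 mm high, handle reaching 52 mm from this point) that stands loose on the tray's +x half.

How it is judged:
By the outcome, as a careful person would: the job done as asked, in the order asked, and still so for the second after the job is handed in, with the robot touching nothing.
It also fails if it takes over 59 s, if anything falls off the work surface, if the arm or the gripper's body presses on something with over 40 N, if the wrist force passes 120 N, or if a joint passes its speed limit or range.

## Robot

A 6-joint arm with a two-finger parallel gripper is mounted at the origin on a cart in front of the work surface, level with it; the furniture and walls round the work are solid. World frame = base frame: x ahead of the robot, y to its left, z up, the work surface at z = 0. Lengths are in m, angles in degrees, forces in N, time in s.
With the tool pointing down it reaches from about 0.3 to 0.75 m from the base axis. Payload 8.5 kg.
Tool frame: the origin (TCP) lies between the finger pads; the fingertips stand ahead of it and the grasp point (between the pads) lies 11 mm behind it (bot.nose_length is the z of the fingertips in the tool frame, in m); z points along the fingers, y is the line along which they close (so a half turn about z gives the same grasp; the last joint's range is limited). The gripper opens to 85 mm and grips with 20 to 120 N. Pads are 22 mm wide; open, the fingers measure 114 mm over their backs; the gripper's body (76 mm by 85 mm) begins 54 mm behind the grasp point. The pads swing forward as they close: fully open they stand 13 mm farther back than shut.
Start: joints at [54.643, 21.807, 74.336, -0, 83.858, -12.336], TCP at [0.215, 0.506, 0.239] pointing down, gripper open.
Joint ranges: [-178.18, 178.18], [-50.72, 133.34], [12.68, 142.11], [-81.47, 261.47], [9.98, 163.14], [-165.26, 165.26]. Speed limits (degrees/s): [136.94, 136.94, 180, 180, 180, 180].

## Interface

Orientations are given as [roll, pitch, yaw] about the fixed x, y, z axes, in that order (R = Rz(yaw) Ry(pitch) Rx(roll)).
In Python, from cell import monitor, vision, finish_job, bot gives the robot as it stands.
- The arm moves only by the tool drive_tool, never from a script. Its arguments are lists of equal length, an entry for each row: "travel": the shift along the tool's x, y, z in m, a list of three; "spin": the turn about the tool's z in rad. A call has 1 to 20 rows; each row shifts and turns the commanded pose from where the row before left it, along the tool's axes as they then stand; what a row does not reach is not made up. A row lasts 1/12 s, in which the tool goes at most 41.7 mm and 7.16 degrees, less where a joint would pass 70% of its speed; a pose out of reach is approached as far as the arm can. A call with a gripper value outside its range is refused whole. "fingers" is the finger opening in m, from 0 to 0.0854, set as the call begins (left out, the last holds). The fingers move at their own pace and stop on an object; "newtons" is the grip in N (left out, the last holds). Time passes only in rows, so rows that do not move let the fingers close. It gives the time, the measured TCP pose, the force, the opening and the grip force at its end, in the units of the state.
- monitor.observe(): the state, without advancing time (a new reading comes with each control period).
- vision.capture(name): name is "side" or "top"; returns the picture (400x640x3 uint8, red, green, blue); there is no depth.
- vision.calibration(name): a dict with "fov_y" (degrees; the focal length in pixels is half the picture's height over the tangent of half this angle, whatever the lens; pixels are square), "cx", "cy" (the principal point, pixels), "extrinsics" (4x4, takes a point from world to camera coordinates). Camera axes: x right, y up, looking along -z (the intrinsics and any distortion apply to the point x, -y, -z); pixel columns grow to the right and rows downward; lengths in m; the calibration is good to about 2 mm. A picture is of the moment at which its call begins. calibration takes no time and is no camera call.
- finish_job(): hands the job in; it is judged then, once.
Trained networks look in the newest picture that a camera, given by its name, has taken for a name from the list of things; names that differ only in an ending like _2 or _b are one class to them, and where a whole thing is asked for, a point or a joint stands for the part that bears it (a point fixed in the world has none). Each returns a list of dicts, best first, with "confidence" (0 to 1); they miss things now and then, are a little off and sometimes report something else, mostly with a low value. They report only what shows in the picture. A call takes as long as a camera call.
- vision.recognise(camera, target): "xyz" ([x, y, z] in m, in world coordinates, good to about 4 mm: the middle of the surface that is visible of it).
- vision.outline_of(camera, target): "mask" (400x640 bool, what is visible of it).
The state is a dict: "time_s": time; "joint_positions": joint angles; "joint_vel": joint speeds; "joint_torque": joint torques, N m; "eef_pos": TCP position; "tool_rot": TCP orientation; "wrist_force": force on the tool from outside, world axes, zero at the start; "moment": the same for the moment, N m; "opening": opening from 0.0 (shut) to 1.0 (fully open); "grasp_force": force on a finger pad.
Only numpy, scipy, OpenCV 4.12 (cv2) and the standard library are available. Lean on these libraries where they do the work, as an engineer would, in place of code of your own. Each camera call takes 0.05 s, during which the arm holds its last target. There are 200 camera calls.

## Working session

There is one attempt and no reset: what is moved stays moved. The work goes in short steps, Python scripts to look and compute and a tool call to move; the robot and the scene stay as the last step left them, time stands still between calls to the robot, and variables do not carry over. Pictures are saved under pics/ and viewed, at most 10 in all, crops included, and the job is handed in when it is done.

Besides the shell and the picture viewer there is one more tool, called after "Call:" by a JSON object that holds its "name" and its "arguments". drive_tool: Moves the arm, as the interface text tells. Its arguments: {"type":"object","properties":{"travel":{"type":"array"},"spin":{"type":"array"},"fingers":{"type":"number"},"newtons":{"type":"number"}},"required":["travel","spin"]}

```bash
ls; mkdir -p pics; python3 - <<'E'
from cell import monitor, vision, bot
import cv2,numpy as np
for n in("side","top"):
    im=vision.capture(n); cv2.imwrite(f"pics/{n}0.png",im[:,:,::-1])
    c=vision.calibration(n); print(n,c)
    for t in("store","tray","knob","cup_mid","timer_mid","red_jar_mid","brown_jar_mid"):
        r=vision.recognise(n,t); print(n,t,[(np.round(q["xyz"],3),round(q["confidence"],2)) for q in r[:2]])
s=monitor.observe();print(s, bot.nose_length)
E
```

```text
pics
side {'fov_y': 43.70691998311194, 'cx': 317.08536242741803, 'cy': 190.67161883647083, 'extrinsics': array([[-0.95903744, -0.28307394,  0.01078561,  0.56953588],
       [ 0.20577336, -0.66996974,  0.71330069, -0.13252914],
       [-0.1946908 ,  0.68630146,  0.70077514, -0.8572796 ],
       [ 0.        ,  0.        ,  0.        ,  1.        ]])}
side store [(array([0.541, 0.003, 0.14 ]), 0.57)]
side tray [(array([0.61 , 0.221, 0.006]), 0.69)]
side knob [(array([ 0.51 , -0.002,  0.146]), 0.64)]
side cup_mid [(array([0.66 , 0.157, 0.043]), 0.57)]
side timer_mid [(array([0.54 , 0.052, 0.022]), 0.52)]
side red_jar_mid []
side brown_jar_mid []
top {'fov_y': 43.41495629451344, 'cx': 306.74322411804064, 'cy': 200.73541260518135, 'extrinsics': array([[-4.52099360e-03, -9.99774991e-01,  2.07250508e-02,
         4.25788136e-02],
       [ 9.84900907e-01, -8.65069122e-04,  1.73116884e-01,
        -5.82687379e-01],
       [-1.73060003e-01,  2.11947817e-02,  9.84683206e-01,
        -8.18423535e-01],
       [ 0.00000000e+00,  0.00000000e+00,  0.00000000e+00,
         1.00000000e+00]])}
top store
[... 245 characters left out ...]
 []
{'time_s': 0.8, 'joint_positions': array([ 5.46447475e+01,  2.18048458e+01,  7.43347121e+01,  2.03863542e-04,
        8.38581874e+01, -1.23369420e+01]), 'joint_vel': array([-0.08835186,  0.03438729, -0.10021489, -0.03895785,  0.10625148,
       -0.02652953]), 'joint_torque': array([-5.03638003e-04, -4.48311460e+01, -2.31453663e+01, -2.87026460e-04,
        4.97721503e-04, -3.07377356e-06]), 'eef_pos': array([0.21506598, 0.50619066, 0.23934539]), 'tool_rot': array([1.79997754e+02, 2.83729722e-04, 1.56981668e+02]), 'wrist_force': array([-0.03319218,  0.29561755, -0.13644892]), 'moment': array([-0.04479485, -0.02979227, -0.02253037]), 'grasp_force': 0.0, 'opening': 0.9993664450785421} 0.008
```

View pics/side0.png

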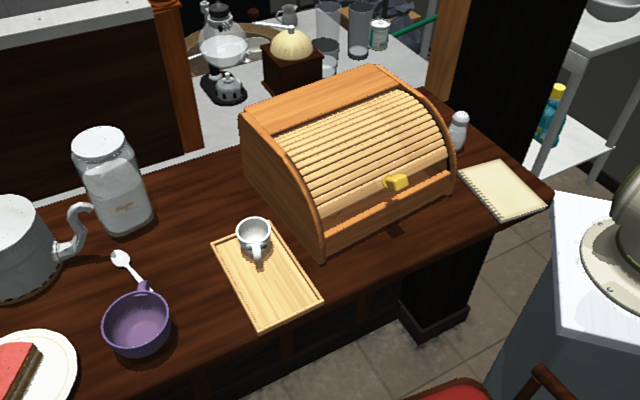

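View pics/top0.png

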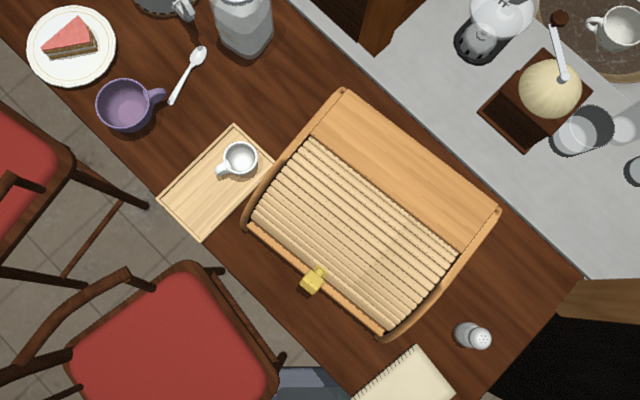

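```bash
cat > h.py <<'E'
import numpy as np, cv2
from scipy.optimize import least_squares
from cell import monitor, vision, bot
C={n:vision.calibration(n) for n in("side","top")}
def proj(n,P):
    c=C[n];f=200/np.tan(np.radians(c["fov_y"]/2));P=np.atleast_2d(P)
    q=P@c["extrinsics"][:3,:3].T+c["extrinsics"][:3,3]
    return np.c_[c["cx"]+f*q[:,0]/-q[:,2], c["cy"]-f*q[:,1]/-q[:,2]]
def back(n,uv,z):
    c=C[n];f=200/np.tan(np.radians(c["fov_y"]/2));R=c["extrinsics"][:3,:3];o=-R.T@c["extrinsics"][:3,3]
    d=R.T@np.array([(uv[0]-c["cx"])/f,-(uv[1]-c["cy"])/f,-1]);return o+d*(z-o[2])/d[2]
def tf(p,L):
    c,s=np.cos(p[2]),np.sin(p[2]);L=np.atleast_2d(np.array(L,float))
    return np.c_[p[0]+c*L[:,0]-s*L[:,1],p[1]+s*L[:,0]+c*L[:,1],L[:,2]]
def fit(obs,p0):
    r=lambda p:np.concatenate([(proj(n,tf(p,L))-uv).ravel() for n,L,uv in obs])
    s=least_squares(r,p0,loss="soft_l1");return s.x,r(s.x).reshape(-1,2)
E
python3 - <<'E'
from h import *
a=back("top",(344,88),.167);b=back("top",(499,211),.167);print(a,b,np.linalg.norm(a-b))
a=back("side",(240,115),.167);b=back("side",(376,66),.167);print(a,b,np.linalg.norm(a-b))
k=.345;kn=[-.1565*np.cos(k),0,.031+.1565*np.sin(k)]
obs=[("top",[.14,.158,.167],(344,88)),("top",[.14,-.158,.167],(499,211)),("side",[.14,.158,.167],(240,115)),("side",[.14,-.158,.167],(376,66)),
("top",kn,(312,280)),("side",kn,(396,182))]
p,r=fit(obs,[.6,-.08,-.7]);print(p,np.degrees(p[2]),r.round(1))
t=[(.1,.058,.014),(-.1,.058,.014),(-.1,-.058,.014)]
obs=[("top",t,np.array([(235,124),(157,198),(202,242)])),("side",t,np.array([(211,243),(262,331),(322,298)]))]
p,r=fit(obs,[.6,.22,-.7]);print(p,np.degrees(p[2]),r.round(1))
E
```

```text
[ 0.74052916 -0.01533853  0.167     ] [ 0.54641531 -0.24493     0.167     ] 0.30065334401174015
[0.735362   0.00681873 0.167     ] [ 0.53965498 -0.22811389  0.167     ] 0.30576881928296296
[ 0.5406564  -0.04647308 -0.69801043] -39.99305191264025 [[-0.1 -5.4]
 [ 8.3  0. ]
 [-2.5 -8.4]
 [-0.3 -7.7]
 [-8.9 11.9]
 [ 7.2 18.6]]
[ 0.62463414  0.20002372 -0.76295881] -43.71431971100973 [[-0.4 -2. ]
 [-1.3  1.1]
 [-0.8  1.7]
 [-0.3 -2.8]
 [-2.5 -1.2]
 [ 4.  -0.6]]
```

```bash
python3 - <<'E'
from h import *
def tri(d):
    r=lambda X:np.concatenate([proj(n,X)[0]-uv for n,uv in d]);s=least_squares(r,[.6,0,.1]);return s.x.round(4),s.fun.round(1)
print("knob",tri([("top",(312,280)),("side",(396,182))]))
print("backL",tri([("top",(344,88)),("side",(240,115))]))
print("backR",tri([("top",(499,211)),("side",(376,66))]))
for c,uv in (((235,124),(211,243)),((157,198),(262,331)),((202,242),(322,298))): print("tray",tri([("top",c),("side",uv)]))
A=cv2.imread("pics/side0.png")[50:270,220:480];B=cv2.imread("pics/top0.png")[80:350,230:520]
cv2.imwrite("pics/c1.png",cv2.resize(A,None,fx=3,fy=2.7*1.1/1.1,interpolation=2)[:600,:800]);
cv2.imwrite("pics/c2.png",cv2.resize(B,None,fx=2.2,fy=2.2,interpolation=2))
E
```

```text
knob (array([0.4461, 0.0346, 0.1103]), array([ 0. ,  0.2, -0.2, -0. ]))
backL (array([ 0.7481, -0.0173,  0.1478]), array([ 0. ,  0.3, -0.3, -0.1]))
backR (array([ 0.5464, -0.2502,  0.1543]), array([ 0.1,  1.2, -1.6, -0.4]))
tray (array([0.7366, 0.1732, 0.0066]), array([-0.1, -0.5,  0.4,  0.1]))
tray (array([0.5918, 0.3095, 0.0095]), array([ 0.2,  1.9, -1.5, -0.4]))
tray (array([0.5174, 0.227 , 0.0093]), array([-0.1, -1. ,  0.8,  0.2]))
```

View pics/c1.png

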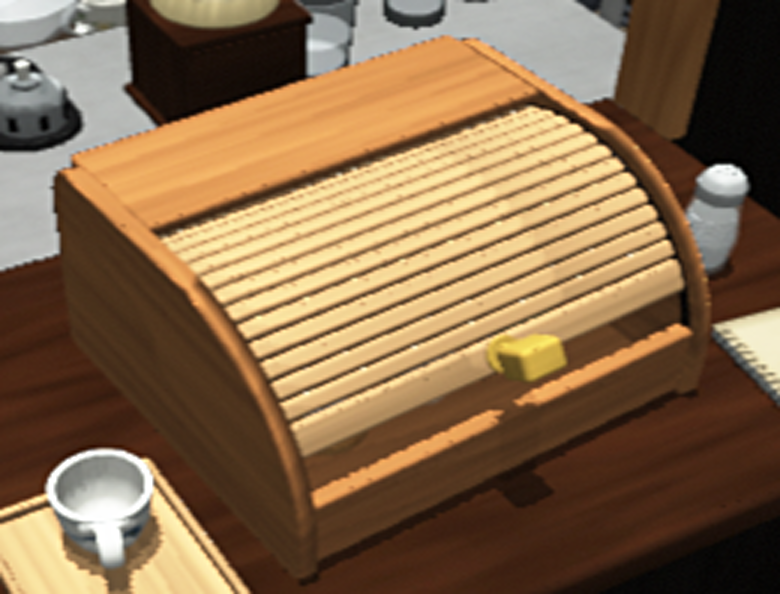

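View pics/c2.png

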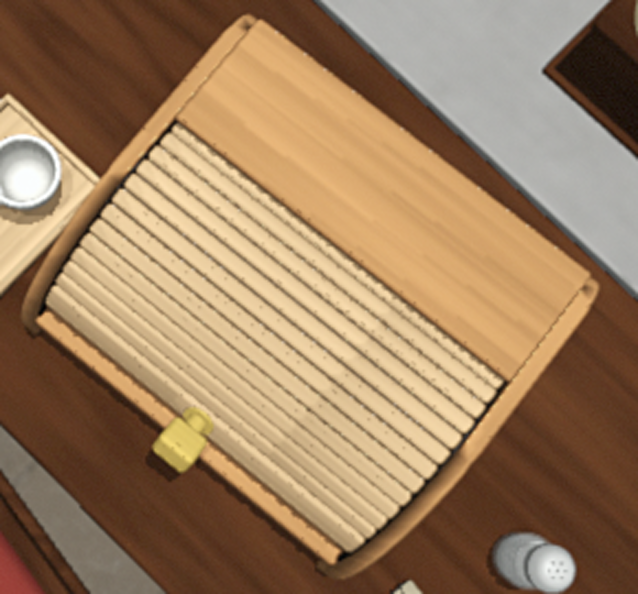

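```bash
python3 - <<'E'
from h import *
obs=[("top",[(.14,.148,.167)],(347,89)),("top",[(.14,-.148,.167)],(498,210)),
("side",[(-.136,.158,0)],(320,264)),("side",[(-.136,-.158,0)],(450.7,194)),("side",[(.14,.158,0)],(243,178)),
("top",[(-.136,.158,0)],(243.6,230)),("top",[(-.136,-.158,0)],(384.5,341))]
p,r=fit(obs,[.6,-.08,-.7]);print(p,np.degrees(p[2]));print(r.round(1))
k=np.array([.4461,.0346,.1103]);d=k[:2]-p[:2];c,s=np.cos(p[2]),np.sin(p[2])
L=[c*d[0]+s*d[1],-s*d[0]+c*d[1],k[2]];print("knob local",L,"rad",np.hypot(L[0],L[2]-.031),"ang",np.arctan2(L[2]-.031,-L[0])-.345)
for q in np.arange(0,.4,.05):
  kk=.345+q; P=tf(p,[-.1565*np.cos(kk),0,.031+.1565*np.sin(kk)]);print(round(q,2),P.round(4),proj("top",P).round(1),proj("side",P).round(1))
for y in(-.078,0,.078):
  P=tf(p,[-.04,y,.122]);print("place",y,P.round(4))
print("tray end",tf([.6246,.2,-.763],[-.048,0,.006]))
for n in C: print(n,-C[n]["extrinsics"][:3,:3].T@C[n]["extrinsics"][:3,3])
E
```

```text
[ 0.5457818  -0.04812065 -0.67667205] -38.77045237480734
[[ 0.2 -5.3]
 [ 4.4 -9.4]
 [ 1.5  2.2]
 [ 1.9 -1. ]
 [ 0.3 -2.6]
 [-3.3 -0.4]
 [-5.1  0.8]]
knob local [np.float64(-0.12951783462452535), np.float64(0.002073134492568532), np.float64(0.1103)] rad 0.151866255257137 ang 0.2043933906965204
0.0 [[0.431  0.0441 0.0839]] [[305.7 290. ]] [[401.7 198.6]]
0.05 [[0.4332 0.0423 0.0912]] [[306.9 288.6]] [[401.2 194.6]]
0.1 [[0.4356 0.0403 0.0984]] [[308.2 287. ]] [[400.5 190.5]]
0.15 [[0.4384 0.0381 0.1053]] [[309.7 285.1]] [[399.6 186.4]]
0.2 [[0.4414 0.0357 0.1121]] [[311.4 283.1]] [[398.6 182.1]]
0.25 [[0.4447 0.033  0.1187]] [[313.2 280.9]] [[397.4 177.9]]
0.3 [[0.4483 0.0302 0.1251]] [[315.2 278.5]] [[396.1 173.5]]
0.35 [[0.4521 0.0271 0.1312]] [[317.3 275.9]] [[394.6 169.2]]
place -0.078 [[ 0.4658 -0.0839  0.122 ]]
place 0 [[ 0.5146 -0.0231  0.122 ]]
place 0.078 [[0.5634 0.0377 0.122 ]]
tray end [[0.58990723 0.23317246 0.006     ]]
side [0.40657274 0.66078249 0.68915057]
top [0.43244545 0.05941148 0.90587849]
```

```bash
cat > fit1.py <<'E'
from h import *
def model(v):
    p=v[:3];q=v[3]+.345;xb=v[4]
    kn=(-.1565*np.cos(q),0,.031+.1565*np.sin(q))
    o=[("side",(-.136,.158,0),(320,264)),("side",(-.136,-.158,0),(450.7,194)),("side",(.14,.158,0),(243,178)),
    ("top",(-.136,.158,0),(243.6,230)),("top",(-.136,-.158,0),(384.5,341)),("top",kn,(313,279)),("side",kn,(396.5,182)),
    ("top",(xb,.148,.167),(347,89)),("top",(xb,-.148,.167),(498,210)),("side",(xb,.148,.167),(246,108.5)),("side",(xb,-.148,.167),(372,65))]
    return np.concatenate([proj(n,tf(p,L))[0]-uv for n,L,uv in o])
s=least_squares(model,[.546,-.048,-.68,.2,.13],loss="soft_l1");p=s.x[:3]
if __name__=="__main__":
    print(s.x.round(4),np.degrees(p[2]));print(model(s.x).reshape(-1,2).round(1))
    q=.345+s.x[3];P=tf(p,[-.1615*np.cos(q),0,.031+.1615*np.sin(q)-.011]);print("TCP grasp knob",P,"yaw",180+np.degrees(p[2]))
E
python3 fit1.py
```

```text
[ 0.5483 -0.0523 -0.6853  0.1899  0.122 ] -39.26604035817038
[[-0.3 -0.3]
 [ 0.9 -2. ]
 [ 0.1 -4.8]
 [-0.9 -2.7]
 [-3.8 -0.5]
 [ 0.1  2.4]
 [ 0.7 -0.7]
 [-3.2  1.5]
 [ 0.3 -0.8]
 [-1.8 -0.5]
 [ 1.  -3.6]]
TCP grasp knob [[0.44073783 0.03565788 0.10232294]] yaw 140.7339596418296
```

Call:
{"name": "drive_tool", "arguments": {"travel": [[0,0,0],[0,0,0],[0,0,0],[-0.0295,-0.0138,0.0024],[-0.0295,-0.0138,0.0024],[-0.0295,-0.0138,0.0024],[-0.0295,-0.0138,0.0024],[-0.0295,-0.0138,0.0024],[-0.0295,-0.0138,0.0024],[-0.0295,-0.0138,0.0024],[-0.0295,-0.0138,0.0024],[-0.0295,-0.0138,0.0024],[-0.0295,-0.0138,0.0024],[-0.0295,-0.0138,0.0024],[-0.0295,-0.0138,0.0024],[-0.0295,-0.0138,0.0024],[-0.0295,-0.0138,0.0024],[-0.0295,-0.0138,0.0024],[-0.0295,-0.0138,0.0024],[0,0,0]], "spin": [0.0945,0.0945,0.0946,0,0,0,0,0,0,0,0,0,0,0,0,0,0,0,0,0], "fingers": 0.06, "newtons": 40}}

```text
time_s: 2.47
eef_pos: [0.4429, 0.0324, 0.2006]
tool_rot: [-180.0, 0.1, 140.5]
wrist_force: [0.3, 0.8, 0.6]
opening: 0.702
grasp_force: 0.0
```

```bash
cat >> h.py <<'E'
def comp(name,marks=(),sb=(300,60,200,200),tb=(220,160,200,200),k=2):
    ims=[]
    for n,b in(("side",sb),("top",tb)):
        im=vision.capture(n)[:,:,::-1].copy();x,y,w,h=b
        im=cv2.resize(im[y:y+h,x:x+w],None,fx=k,fy=k,interpolation=2)
        for m in marks:
            u=(proj(n,m)[0]-(x,y))*k;cv2.circle(im,tuple(int(t) for t in u),3,(255,0,255),1)
        ims.append(im)
    cv2.imwrite(f"pics/{name}.png",np.hstack(ims))
E
python3 - <<'E'
from h import *
t=monitor.observe()["eef_pos"];print(t)
comp("a1",[t,t+[0,0,.011],[.4407,.0357,.1133]])
E
```

```text
[0.44289669 0.03236453 0.20057041]
```

View pics/a1.png

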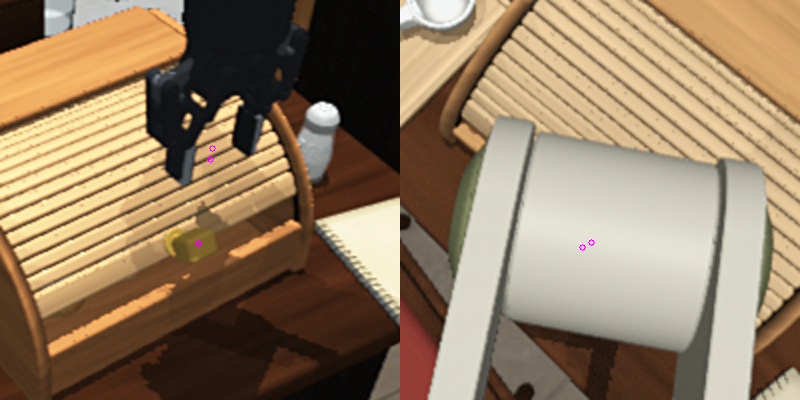

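Call:
{"name": "drive_tool", "arguments": {"travel": [[0.0038,0.0012,0],[0,0,0.02],[0,0,0.02],[0,0,0.02],[0,0,0.019],[0,0,0.019],[0,0,0]], "spin": [0,0,0,0,0,0,0]}}

```text
time_s: 3.15
eef_pos: [0.4365, 0.0414, 0.1007]
tool_rot: [-179.9, -0.3, 140.8]
wrist_force: [-1.0, -0.5, -1.3]
opening: 0.703
grasp_force: 0.0
```

Call:
{"name": "drive_tool", "arguments": {"travel": [[0,0,0],[0,0,0],[0,0,0],[0,0,0],[0,0,0],[0,0,0],[0,0,0],[0,0,0]], "spin": [0,0,0,0,0,0,0,0], "fingers": 0.015, "newtons": 30}}

```text
time_s: 3.82
eef_pos: [0.4394, 0.0408, 0.1043]
tool_rot: [179.8, 0.1, 140.7]
wrist_force: [2.7, 7.1, 1.0]
opening: 0.341
grasp_force: 32.8
```

```bash
cat >> h.py <<'E'
def arc(R,a,b,n):
    f=np.linspace(a,b,n+1);print([[round(float(x),4),0,round(float(z),4)] for x,z in zip(R*np.diff(np.cos(f)),-R*np.diff(np.sin(f)))])
E
python3 -c "
from h import *
arc(.1645,.532,1.1,14);arc(.1645,1.1,1.70,14)"
```

```text
[[-0.0035, 0, -0.0057], [-0.0037, 0, -0.0055], [-0.004, 0, -0.0054], [-0.0042, 0, -0.0052], [-0.0044, 0, -0.005], [-0.0046, 0, -0.0049], [-0.0048, 0, -0.0047], [-0.005, 0, -0.0045], [-0.0051, 0, -0.0043], [-0.0053, 0, -0.0041], [-0.0055, 0, -0.0038], [-0.0056, 0, -0.0036], [-0.0058, 0, -0.0034], [-0.0059, 0, -0.0031]]
[[-0.0063, 0, -0.0031], [-0.0065, 0, -0.0028], [-0.0066, 0, -0.0025], [-0.0067, 0, -0.0022], [-0.0068, 0, -0.0019], [-0.0069, 0, -0.0016], [-0.0069, 0, -0.0013], [-0.007, 0, -0.001], [-0.007, 0, -0.0007], [-0.007, 0, -0.0004], [-0.007, 0, -0.0001], [-0.007, 0, 0.0002], [-0.007, 0, 0.0005], [-0.007, 0, 0.0008]]
```

Call:
{"name": "drive_tool", "arguments": {"travel": [[-0.0035,0.001,-0.0057],[-0.0037,0,-0.0055],[-0.004,0,-0.0054],[-0.0042,0,-0.0052],[-0.0044,0,-0.005],[-0.0046,0,-0.0049],[-0.0048,0,-0.0047],[-0.005,0,-0.0045],[-0.0051,0,-0.0043],[-0.0053,0,-0.0041],[-0.0055,0,-0.0038],[-0.0056,0,-0.0036],[-0.0058,0,-0.0034],[-0.0059,0,-0.0031],[0,0,0]], "spin": [0,0,0,0,0,0,0,0,0,0,0,0,0,0,0]}}

```text
time_s: 5.07
eef_pos: [0.4923, -0.0026, 0.1671]
tool_rot: [180.0, 0.1, 140.7]
wrist_force: [2.3, 1.1, -0.3]
opening: 0.345
grasp_force: 31.2
```

Call:
{"name": "drive_tool", "arguments": {"travel": [[-0.0063,0,-0.0031],[-0.0065,0,-0.0028],[-0.0066,0,-0.0025],[-0.0067,0,-0.0022],[-0.0068,0,-0.0019],[-0.0069,0,-0.0016],[-0.0069,0,-0.0013],[-0.007,0,-0.001],[-0.007,0,-0.0007],[-0.007,0,-0.0004],[-0.007,0,-0.0001],[-0.007,0,0.0002],[-0.007,0,0.0005],[-0.007,0,0.0008],[0,0,0]], "spin": [0,0,0,0,0,0,0,0,0,0,0,0,0,0,0]}}

```text
time_s: 6.32
eef_pos: [0.5663, -0.0636, 0.1824]
tool_rot: [180.0, 0.1, 140.7]
wrist_force: [1.0, 0.5, -2.0]
opening: 0.347
grasp_force: 30.0
```

Call:
{"name": "drive_tool", "arguments": {"travel": [[-0.003,0,0.0005],[-0.003,0,0.0005],[0,0,0]], "spin": [0,0,0]}}

```text
time_s: 6.57
eef_pos: [0.5665, -0.0637, 0.1822]
tool_rot: [-179.9, -0.6, 140.8]
wrist_force: [-23.7, 16.1, 17.1]
opening: 0.349
grasp_force: 32.4
```

Call:
{"name": "drive_tool", "arguments": {"travel": [[0.003,0,0],[0.003,0,-0.001],[0,0,0],[0,0,0],[0,0,0]], "spin": [0,0,0,0,0], "fingers": 0.06}}

```text
time_s: 6.98
eef_pos: [0.5658, -0.0631, 0.1823]
tool_rot: [180.0, 0.1, 140.7]
wrist_force: [-0.7, 0.4, -0.1]
opening: 0.704
grasp_force: 0.0
```

Call:
{"name": "drive_tool", "arguments": {"travel": [[0,0,-0.02],[0,0,-0.02],[0,0,-0.03],[0.01,0,-0.03],[0.03,0,-0.01],[0.03,0.0,0],[0.03,0.0,0],[0.03,0,0],[0.03,0,0],[0.03,0,0],[0.03,0,0],[0,0,0],[0,0,0]], "spin": [0,0,0,0,0,0,0,0,0,0,0,0,0], "fingers": 0.066}}

```text
time_s: 8.07
eef_pos: [0.3948, 0.077, 0.2927]
tool_rot: [180.0, 0.1, 140.8]
wrist_force: [0.4, 0.0, -0.7]
opening: 0.776
grasp_force: 0.0
```

```bash
python3 - <<'E'
from h import *
s=monitor.observe();print(s["eef_pos"],s["time_s"],s["opening"])
p=[.5502,-.0500,-.6853]
pl=[tf(p,[-.04,y,.122])[0] for y in(-.078,0,.078)]
kk=1.70;print(np.array(pl).round(4))
comp("b1",pl+[tf(p,[-.1565*np.cos(kk),0,.031+.1565*np.sin(kk)])[0]],sb=(230,40,250,240),tb=(220,80,290,280),k=1.4)
for n in C:
  for t in("knob","timer_mid","red_jar_mid","brown_jar_mid"):
    r=vision.recognise(n,t);print(n,t,[(np.round(q["xyz"],3),round(q["confidence"],2)) for q in r[:2]])
E
python3 -c "
import cv2;im=cv2.imread('pics/b1.png');print(im.shape)"
```

```text
[0.39476896 0.07703218 0.29273627] 8.0667 0.7763668820066787
[[ 0.4699 -0.0851  0.122 ]
 [ 0.5192 -0.0247  0.122 ]
 [ 0.5686  0.0357  0.122 ]]Traceback (most recent call last):
  File "<stdin>", line 6, in <module>
  File "h.py", line 26, in comp
    cv2.imwrite(f"pics/{name}.png",np.hstack(ims))
                                   ~~~~~~~~~^^^^^
    return _nx.concatenate(arrs, 1, dtype=dtype, casting=casting)
           ~~~~~~~~~~~~~~~^^^^^^^^^^^^^^^^^^^^^^^^^^^^^^^^^^^^^^^
ValueError: all the input array dimensions except for the concatenation axis must match exactly, but along dimension 0, the array at index 0 has size 336 and the array at index 1 has size 392
[ WARN:0@0.009] global loadsave.cpp:275 findDecoder imread_('pics/b1.png'): can't open/read file: check file path/integrity
Traceback (most recent call last):
AttributeError: 'NoneType' object has no attribute 'shape'
```

```bash
python3 - <<'E'
from h import *
p=[.5502,-.0500,-.6853]
pl=[tf(p,[-.04,y,.122])[0] for y in(-.078,0,.078)]
kk=1.70
comp("b1",pl+[tf(p,[-.1565*np.cos(kk),0,.031+.1565*np.sin(kk)])[0]],sb=(230,40,250,280),tb=(220,80,290,280),k=1.45)
for n in C:
  for t in("knob","timer_mid","red_jar_mid","brown_jar_mid"):
    r=vision.recognise(n,t);print(n,t,[(np.round(q["xyz"],3),round(q["confidence"],2)) for q in r[:2]])
E
```

```text
side knob [(array([ 0.566, -0.053,  0.158]), 0.65), (array([ 0.553, -0.024,  0.109]), 0.23)]
side timer_mid [(array([0.557, 0.046, 0.089]), 0.68)]
side red_jar_mid [(array([ 0.515, -0.002,  0.086]), 0.81)]
side brown_jar_mid [(array([ 0.466, -0.059,  0.087]), 0.89)]
top knob [(array([ 0.556, -0.059,  0.161]), 0.81)]
top timer_mid [(array([0.56 , 0.037, 0.123]), 0.93)]
top red_jar_mid [(array([ 0.517, -0.019,  0.122]), 0.66)]
top brown_jar_mid [(array([ 0.465, -0.075,  0.119]), 0.72)]
```

View pics/b1.png

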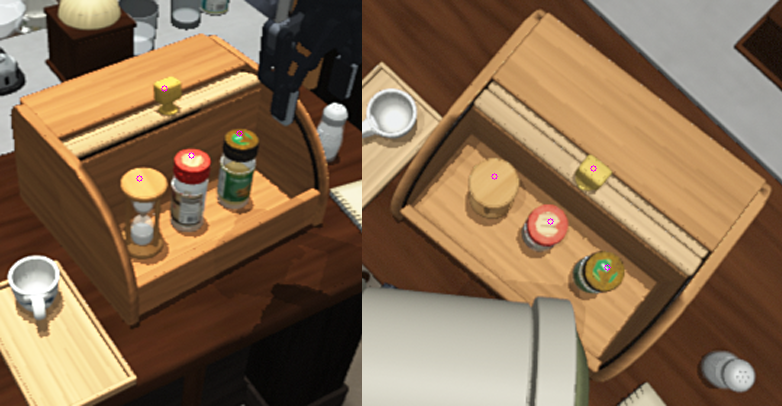

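```bash
python3 - <<'E'
from h import *
from scipy.optimize import minimize
th=np.linspace(0,2*np.pi,40)
def ren(n,x,y,z0=.014):
    m=np.zeros((400,640),np.uint8)
    for a,b,r in((0,.011,.028),(.011,.097,.013),(.097,.108,.028)):
        P=np.vstack([np.c_[x+r*np.cos(th),y+r*np.sin(th),0*th+z0+h] for h in(a,b)])
        cv2.fillConvexPoly(m,cv2.convexHull((proj(n,P)*16).astype(np.int32)),255,lineType=cv2.LINE_AA,shift=4)
    return m/255
M={}
for n in C:
    vision.capture(n);M[n]=vision.outline_of(n,"timer_mid")[0]["mask"].astype(float)
for ns in(("top",),("side",),("top","side")):
    f=lambda v:sum(np.abs(ren(n,*v)-M[n])[:].sum() for n in ns)
    r=minimize(f,[.563,.038],method="Nelder-Mead",options=dict(initial_simplex=[[.563,.038],[.573,.038],[.563,.048]]));print(ns,r.x.round(4),r.fun,[M[n].sum() for n in ns])
E
```

```text
('top',) [0.5617 0.037 ] 175.98431372549018 [np.float64(1101.0)]
('side',) [0.5608 0.0376] 358.97647058823526 [np.float64(1600.0)]
('top', 'side') [0.5615 0.0374] 537.5843137254902 [np.float64(1101.0), np.float64(1600.0)]
```

Call:
{"name": "drive_tool", "arguments": {"travel": [[-0.0193,0.0094,0],[-0.0193,0.0094,0],[-0.0193,0.0094,0],[-0.0193,0.0094,0],[-0.0193,0.0093,0],[-0.0193,0.0093,0],[-0.0192,0.0093,0],[-0.0192,0.0093,0],[0,0,0.03],[0,0,0.03],[0,0,0.03],[0,0,0.03],[0,0,0.015],[0,0,0],[0,0,0],[0,0,0]], "spin": [0,0,0,0,0,0,0,0,0,0,0,0,0,0,0,0], "fingers": 0.067}}

```text
time_s: 10.2
eef_pos: [0.5626, 0.0368, 0.1586]
tool_rot: [179.9, 0.1, 140.7]
wrist_force: [-0.5, -0.7, 0.5]
opening: 0.786
grasp_force: 0.0
```

```bash
python3 - <<'E'
from h import *
t=monitor.observe()["eef_pos"];print(t)
y=np.array([.6329,.7742,0])
comp("d1",[t+[0,0,-.008]+y*.0335,t+[0,0,-.008]-y*.0335,[.5615,.0374,.122]],sb=(270,90,130,130),tb=(250,130,130,130),k=3)
E
```

```text
[0.56259633 0.03684438 0.15863575]
```

View pics/d1.png

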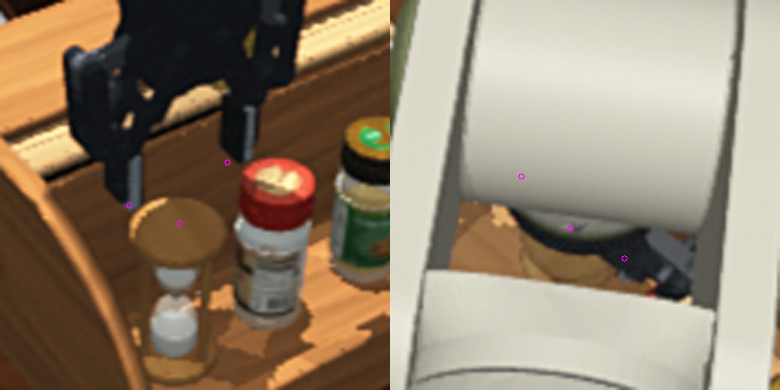

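Call:
{"name": "drive_tool", "arguments": {"travel": [[0.0012,0,0.006],[0,0,0.012],[0,0,0.012],[0,0,0.012],[0,0,0.011],[0,0,0],[0,0,0]], "spin": [0,0,0,0,0,0,0]}}

```text
time_s: 10.88
eef_pos: [0.5609, 0.0377, 0.1043]
tool_rot: [-180.0, -0.0, 140.7]
wrist_force: [0.3, 0.5, 0.3]
opening: 0.785
grasp_force: 0.0
```

Call:
{"name": "drive_tool", "arguments": {"travel": [[0,0,0],[0,0,0],[0,0,0],[0,0,0],[0,0,0],[0,0,0]], "spin": [0,0,0,0,0,0], "fingers": 0.045, "newtons": 25}}

```text
time_s: 11.38
eef_pos: [0.5615, 0.0376, 0.1052]
tool_rot: [179.9, 0.1, 140.7]
wrist_force: [-0.5, 1.1, 6.4]
opening: 0.641
grasp_force: 26.9
```

Call:
{"name": "drive_tool", "arguments": {"travel": [[0,0,-0.005],[0,0,-0.012],[0,0,-0.018],[0,0,-0.02],[0,0,-0.02],[0,0,-0.02],[0,0,-0.02],[0,0,-0.02],[0,0,-0.02],[0,0,-0.015],[0,0,-0.01],[0,0,0]], "spin": [0,0,0,0,0,0,0,0,0,0,0,0]}}

```text
time_s: 12.38
eef_pos: [0.5613, 0.0376, 0.2864]
tool_rot: [179.9, 0.2, 140.7]
wrist_force: [0.5, 0.6, -1.1]
opening: 0.642
grasp_force: 26.8
```

Call:
{"name": "drive_tool", "arguments": {"travel": [[0.0038,0.006,0],[0.0075,0.012,0],[0.0105,0.017,0],[0.0105,0.017,0],[0.0105,0.017,0],[0.0105,0.017,0],[0.0105,0.017,0],[0.0105,0.017,0],[0.0105,0.017,0],[0.01,0.0156,0],[0.0075,0.011,0],[0.0035,0.006,0],[0,0,0],[0,0,0],[0,0,0]], "spin": [0,0,0,0,0,0,0,0,0,0,0,0,0,0,0]}}

```text
time_s: 13.63
eef_pos: [0.5864, 0.2351, 0.2841]
tool_rot: [-180.0, -0.0, 140.7]
wrist_force: [0.2, 0.2, -0.5]
opening: 0.641
grasp_force: 26.8
```

```bash
python3 - <<'E'
from h import *
s=monitor.observe();t=s["eef_pos"];print(t,s["opening"],s["grasp_force"])
for n in C:
  vision.capture(n)
  for q in("cup_mid","timer_mid","red_jar_mid","brown_jar_mid","tray"):
    r=vision.recognise(n,q);print(n,q,[(np.round(q["xyz"],3),round(q["confidence"],2)) for q in r[:2]])
comp("e1",[[.587,.2359,.006]],sb=(200,0,270,340),tb=(140,60,270,340),k=1.4)
E
```

```text
[0.58637797 0.23512292 0.28409943] 0.6411473781632022 26.822403967380524
side cup_mid [(array([0.662, 0.158, 0.038]), 0.97), (array([ 0.527, -0.044,  0.086]), 0.67)]
side timer_mid [(array([0.58 , 0.243, 0.26 ]), 0.88), (array([0.663, 0.159, 0.038]), 0.34)]
side red_jar_mid [(array([ 0.515, -0.003,  0.084]), 0.63)]
side brown_jar_mid [(array([ 0.468, -0.061,  0.088]), 0.62)]
side tray [(array([0.61 , 0.219, 0.008]), 0.76)]
top cup_mid [(array([0.665, 0.165, 0.033]), 0.87)]
top timer_mid [(array([0.591, 0.212, 0.201]), 0.82)]
top red_jar_mid [(array([ 0.517, -0.018,  0.123]), 0.84)]
top brown_jar_mid [(array([ 0.464, -0.073,  0.117]), 0.65)]
top tray [(array([0.613, 0.212, 0.008]), 0.89)]
```

View pics/e1.png

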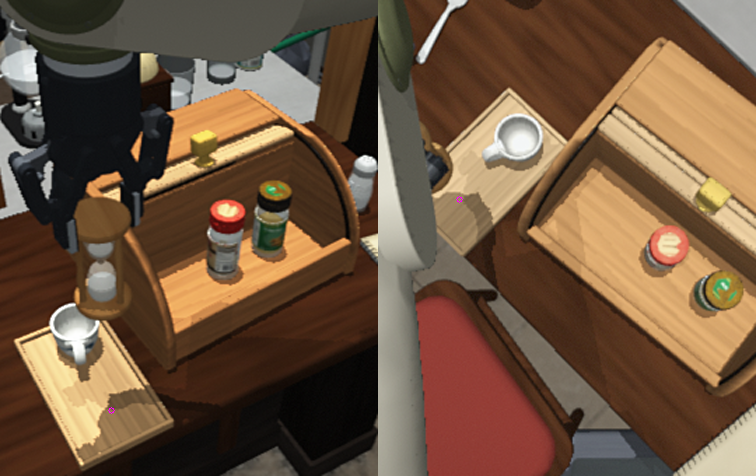

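Call:
{"name": "drive_tool", "arguments": {"travel": [[0,0,0.008],[0,0,0.016],[0,0,0.02],[0,0,0.02],[0,0,0.02],[0,0,0.02],[0,0,0.02],[0,0,0.018],[0,0,0.014],[0,0,0.01],[0,0,0.008],[0,0,0.006],[0,0,0.004],[0,0,0.002],[0,0,0],[0,0,0]], "spin": [0,0,0,0,0,0,0,0,0,0,0,0,0,0,0,0]}}

```text
time_s: 15.67
eef_pos: [0.5866, 0.236, 0.0987]
tool_rot: [180.0, 0.0, 140.7]
wrist_force: [0.5, -0.4, -1.4]
opening: 0.638
grasp_force: 26.8
```

Call:
{"name": "drive_tool", "arguments": {"travel": [[0,0,0.001],[0,0,0],[0,0,0]], "spin": [0,0,0]}}

```text
time_s: 15.92
eef_pos: [0.5864, 0.236, 0.0975]
tool_rot: [180.0, 0.0, 140.7]
wrist_force: [-0.2, 0.6, -1.1]
opening: 0.641
grasp_force: 26.8
```

Call:
{"name": "drive_tool", "arguments": {"travel": [[0,0,0.0007],[0,0,0],[0,0,0]], "spin": [0,0,0]}}

```text
time_s: 16.17
eef_pos: [0.5867, 0.236, 0.0972]
tool_rot: [179.9, 0.1, 140.7]
wrist_force: [-1.1, -0.0, 4.8]
opening: 0.64
grasp_force: 27.2
```

Call:
{"name": "drive_tool", "arguments": {"travel": [[0,0,0],[0,0,0],[0,0,0],[0,0,0],[0,0,0],[0,0,0]], "spin": [0,0,0,0,0,0], "fingers": 0.075}}

```text
time_s: 16.67
eef_pos: [0.5863, 0.2359, 0.0964]
tool_rot: [-180.0, -0.0, 140.7]
wrist_force: [-0.2, 0.4, -0.3]
opening: 0.879
grasp_force: 0.0
```

Call:
{"name": "drive_tool", "arguments": {"travel": [[0,0,-0.008],[0,0,-0.015],[0,0,-0.02],[0,0,-0.025],[0,0,-0.025],[0,0,-0.025],[0,0,-0.025],[0,0,-0.02],[0,0,0]], "spin": [0,0,0,0,0,0,0,0,0]}}

```text
time_s: 17.42
eef_pos: [0.5874, 0.2362, 0.265]
tool_rot: [179.6, 0.3, 140.7]
wrist_force: [0.3, 0.0, 0.3]
opening: 0.877
grasp_force: 0.0
```

Call:
{"name": "drive_tool", "arguments": {"travel": [[-0.0156,-0.0223,0],[-0.0157,-0.0223,0],[-0.0157,-0.0223,0],[-0.0157,-0.0223,0],[-0.0158,-0.0223,0],[-0.0158,-0.0223,0],[-0.0158,-0.0222,0],[-0.0158,-0.0222,0],[-0.0158,-0.0222,0],[-0.0157,-0.0222,0],[-0.0157,-0.0222,0],[0,0,0],[0,0,0]], "spin": [0,0,0,0,0,0,0,0,0,0,0,0,0], "fingers": 0.06}}

```text
time_s: 18.5
eef_pos: [0.5652, -0.0641, 0.2593]
tool_rot: [-180.0, -0.0, 140.6]
wrist_force: [-0.9, 0.8, -0.2]
opening: 0.703
grasp_force: 0.0
```

Call:
{"name": "drive_tool", "arguments": {"travel": [[0,0.001,0.015],[0,0,0.02],[0,0,0.02],[0,0,0.015],[0,0,0.007],[0,0,0],[0,0,0]], "spin": [0,0,0,0,0,0,0]}}

```text
time_s: 19.08
eef_pos: [0.5663, -0.0618, 0.1831]
tool_rot: [180.0, 0.0, 140.8]
wrist_force: [0.5, -0.2, -0.1]
opening: 0.706
grasp_force: 0.0
```

Call:
{"name": "drive_tool", "arguments": {"travel": [[0,0,0],[0,0,0],[0,0,0],[0,0,0],[0,0,0],[0,0,0],[0,0,0],[0,0,0]], "spin": [0,0,0,0,0,0,0,0], "fingers": 0.015, "newtons": 30}}

```text
time_s: 19.75
eef_pos: [0.5658, -0.0631, 0.1837]
tool_rot: [-179.9, 0.1, 140.7]
wrist_force: [-4.8, -2.5, 5.7]
opening: 0.34
grasp_force: 30.4
```

```bash
python3 - <<'E'
from h import *
s=monitor.observe();t=s["eef_pos"];print(t)
d=t[:2]-[.5483,-.0523];c,sn=np.cos(-.6853),np.sin(-.6853)
x=c*d[0]+sn*d[1];z=t[2]+.011-.031;R=np.hypot(x,z);a=np.arctan2(z,-x);print(x,z,R,a)
arc(R,a,1.2,14);arc(R,1.2,.75,14);arc(R,.75,.345,14)
E
```

```text
[ 0.56582096 -0.06308008  0.18374246]
0.020388010179015863 0.16374246236176349 0.16500686330984293 1.6946714539553875
[[0.0058, 0, -0.0006], [0.0058, 0, -0.0004], [0.0058, 0, -0.0002], [0.0058, 0, -0.0], [0.0058, 0, 0.0002], [0.0058, 0, 0.0004], [0.0058, 0, 0.0006], [0.0058, 0, 0.0008], [0.0057, 0, 0.001], [0.0057, 0, 0.0012], [0.0057, 0, 0.0014], [0.0056, 0, 0.0016], [0.0055, 0, 0.0018], [0.0055, 0, 0.002]]
[[0.0049, 0, 0.002], [0.0048, 0, 0.0022], [0.0048, 0, 0.0023], [0.0047, 0, 0.0025], [0.0046, 0, 0.0026], [0.0045, 0, 0.0028], [0.0044, 0, 0.0029], [0.0043, 0, 0.003], [0.0042, 0, 0.0032], [0.0041, 0, 0.0033], [0.004, 0, 0.0035], [0.0039, 0, 0.0036], [0.0038, 0, 0.0037], [0.0037, 0, 0.0038]]
[[0.0032, 0, 0.0035], [0.0031, 0, 0.0036], [0.003, 0, 0.0037], [0.0029, 0, 0.0038], [0.0028, 0, 0.0039], [0.0027, 0, 0.004], [0.0025, 0, 0.004], [0.0024, 0, 0.0041], [0.0023, 0, 0.0042], [0.0022, 0, 0.0042], [0.0021, 0, 0.0043], [0.0019, 0, 0.0044], [0.0018, 0, 0.0044], [0.0017, 0, 0.0045]]
```

Call:
{"name": "drive_tool", "arguments": {"travel": [[0.0058,-0.001,-0.0006],[0.0058,0,-0.0004],[0.0058,0,-0.0002],[0.0058,0,0],[0.0058,0,0.0002],[0.0058,0,0.0004],[0.0058,0,0.0006],[0.0058,0,0.0008],[0.0057,0,0.001],[0.0057,0,0.0012],[0.0057,0,0.0014],[0.0056,0,0.0016],[0.0055,0,0.0018],[0.0055,0,0.002]], "spin": [0,0,0,0,0,0,0,0,0,0,0,0,0,0]}}

```text
time_s: 20.92
eef_pos: [0.5052, -0.0132, 0.1752]
tool_rot: [179.9, 0.5, 140.7]
wrist_force: [1.8, -1.6, 9.9]
opening: 0.348
grasp_force: 33.7
```

Call:
{"name": "drive_tool", "arguments": {"travel": [[0.0049,0,0.002],[0.0048,0,0.0022],[0.0048,0,0.0023],[0.0047,0,0.0025],[0.0046,0,0.0026],[0.0045,0,0.0028],[0.0044,0,0.0029],[0.0043,0,0.003],[0.0042,0,0.0032],[0.0041,0,0.0033],[0.004,0,0.0035],[0.0039,0,0.0036],[0.0038,0,0.0037],[0.0037,0,0.0038],[0,0,0]], "spin": [0,0,0,0,0,0,0,0,0,0,0,0,0,0,0]}}

```text
time_s: 22.17
eef_pos: [0.4566, 0.0267, 0.1323]
tool_rot: [179.9, 0.1, 140.7]
wrist_force: [-0.7, 5.6, 3.5]
opening: 0.345
grasp_force: 37.0
```

Call:
{"name": "drive_tool", "arguments": {"travel": [[0.0032,0,0.0035],[0.0031,0,0.0036],[0.003,0,0.0037],[0.0029,0,0.0038],[0.0028,0,0.0039],[0.0027,0,0.004],[0.0025,0,0.004],[0.0024,0,0.0041],[0.0023,0,0.0042],[0.0022,0,0.0042],[0.0021,0,0.0043],[0,0,0]], "spin": [0,0,0,0,0,0,0,0,0,0,0,0]}}

```text
time_s: 23.17
eef_pos: [0.4342, 0.0452, 0.0885]
tool_rot: [179.9, 0.1, 140.7]
wrist_force: [-0.3, 5.5, 0.3]
opening: 0.338
grasp_force: 39.8
```

Call:
{"name": "drive_tool", "arguments": {"travel": [[0.0019,0,0.0044],[0.0018,0,0.0044],[0,0,0]], "spin": [0,0,0]}}

```text
time_s: 23.42
eef_pos: [0.4313, 0.0475, 0.0796]
tool_rot: [179.9, 0.1, 140.7]
wrist_force: [0.8, 6.0, -0.2]
opening: 0.348
grasp_force: 40.3
```

Call:
{"name": "drive_tool", "arguments": {"travel": [[0.0017,0,0.0045],[0.0007,0,0.002],[0,0,0]], "spin": [0,0,0]}}

```text
time_s: 23.67
eef_pos: [0.4295, 0.049, 0.0733]
tool_rot: [179.9, 0.1, 140.7]
wrist_force: [1.4, 5.7, -0.4]
opening: 0.342
grasp_force: 40.8
```

Call:
{"name": "drive_tool", "arguments": {"travel": [[0.0005,0,0.0015],[0.0005,0,0.0015],[0,0,0]], "spin": [0,0,0]}}

```text
time_s: 23.92
eef_pos: [0.429, 0.0494, 0.0712]
tool_rot: [179.9, 0.1, 140.7]
wrist_force: [-2.1, 4.2, 14.9]
opening: 0.345
grasp_force: 42.7
```

Call:
{"name": "drive_tool", "arguments": {"travel": [[0.0002,0,0.0012],[0,0,0]], "spin": [0,0]}}

```text
time_s: 24.08
eef_pos: [0.4291, 0.0494, 0.0711]
tool_rot: [179.8, 0.2, 140.7]
wrist_force: [-7.6, 4.5, 32.1]
opening: 0.348
grasp_force: 44.9
```

Call:
{"name": "drive_tool", "arguments": {"travel": [[0,0,0],[0,0,0],[0,0,0],[0,0,0],[0,0,0]], "spin": [0,0,0,0,0], "fingers": 0.065}}

```text
time_s: 24.5
eef_pos: [0.4281, 0.0491, 0.0684]
tool_rot: [-180.0, -0.0, 140.7]
wrist_force: [-0.2, 0.4, -0.8]
opening: 0.758
grasp_force: 0.0
```

Call:
{"name": "drive_tool", "arguments": {"travel": [[0.004,0,-0.01],[0.004,0,-0.02],[0.005,0,-0.03],[0.01,0,-0.03],[0.02,0,-0.03],[0.02,0,-0.03],[0.02,0,-0.02],[0.02,0,0],[0.02,0,0],[0,0,0],[0,0,0]], "spin": [0,0,0,0,0,0,0,0,0,0,0]}}

```text
time_s: 25.42
eef_pos: [0.3326, 0.1272, 0.2386]
tool_rot: [180.0, 0.0, 140.8]
wrist_force: [0.2, 0.1, -0.5]
opening: 0.76
grasp_force: 0.0
```

```bash
python3 - <<'E'
from h import *
s=monitor.observe();print(s["eef_pos"],s["time_s"])
p=[.5502,-.05,-.6853];k=.345
comp("f1",[tf(p,[-.1565*np.cos(k),0,.031+.1565*np.sin(k)])[0]],sb=(200,50,270,290),tb=(140,60,270,290),k=1.45)
for n in C:
  for q in("cup_mid","timer_mid","knob"):
    r=vision.recognise(n,q);print(n,q,[(np.round(q["xyz"],3),round(q["confidence"],2)) for q in r[:2]])
E
```

```text
[0.33261839 0.12719664 0.23859461] 25.4167
side cup_mid [(array([0.661, 0.15 , 0.045]), 0.74), (array([0.503, 0.004, 0.135]), 0.6)]
side timer_mid [(array([0.583, 0.242, 0.085]), 0.83)]
side knob [(array([0.503, 0.005, 0.135]), 0.56)]
top cup_mid [(array([0.662, 0.165, 0.034]), 0.82)]
top timer_mid [(array([0.586, 0.23 , 0.113]), 0.66)]
top knob [(array([ 0.509, -0.019,  0.15 ]), 0.63)]
```

View pics/f1.png

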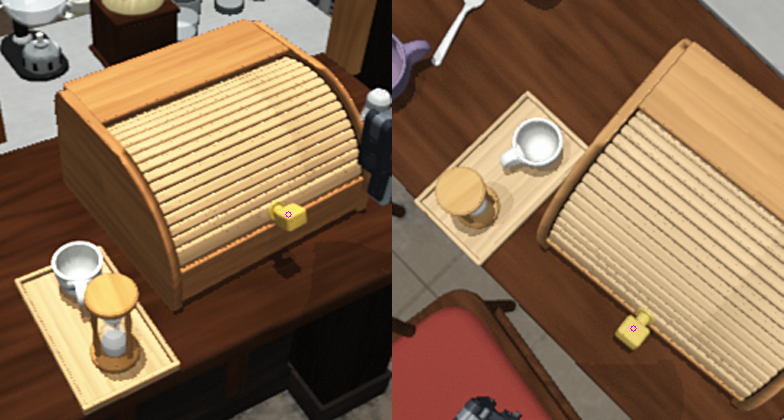

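The picture shows the tambour shut on the sill, with the knob at side (288,214) and top (633,328). The timer stands upright on the tray's free end at top (465,192), and the cup hasn't moved.

```bash
python3 -c "
from cell import finish_job;print(finish_job())"
```

```text
the job is handed in; nothing more can be done
None
```

The job is handed in: the sand timer stands upright on the free end of the tray beside the cup, the tambour is rolled fully shut on the sill, the jars were in their places before I closed it, and it took about 26 of the 59 s.

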